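# Shut the air off and hold the hatch cover over its screw holes

## Task

Shut off the compressed air to the steel can tester: turn the lever of the ball valve on its supply pipe a quarter turn, to the closed stop. Then pick up the cover plate with four holes by its handle and hold it level and still about a finger's width above the rubber gasket of the tester's open hatch, its four holes lined up over the four threaded holes (either way round), so that I can start the screws; do not let it come down on the tester, and leave everything else where it is. Finish while holding it there: the cover is not put down or let go.

Things in the scene. Friction and masses are not known exactly. Their poses are not given: they have to be found in the camera images.
- tester: the can tester, fixed to the bench: a brushed steel box 220 (x) x 260 (y) mm, top 90 mm above the bench. Origin: centre of its footprint, on the bench; x points to its back, y to its left, z up. In these axes (mm): low black can seat (102 high) at (-20, -85), clamp post (144 high) at (75, -85); supply pipe from the right side at (0, -130), height 62, along -y, down into the bench at (0, -260)
- hatch (a point): centre of the open hatch, at (-10, 45) mm in the tester's axes, at the height of the gasket's top, 98 mm above the bench; axes as the tester's. The hatch has a raised aluminium frame 96 (x) x 130 (y) mm, top at 96 mm, with an opening of 42 x 76 mm and a black rubber gasket round the opening
- bore0 (a point): mouth of the far left threaded hole of the hatch (7 mm bore), on the hatch frame's top, 2 mm below the gasket's top; the four are at (+-36, +-53) mm from the hatch centre in the tester's x and y
- bore1 (a point): mouth of the far right threaded hole of the hatch (7 mm bore), on the hatch frame's top, 2 mm below the gasket's top; the four are at (+-36, +-53) mm from the hatch centre in the tester's x and y
- bore2 (a point): mouth of the near right threaded hole of the hatch (7 mm bore), on the hatch frame's top, 2 mm below the gasket's top; the four are at (+-36, +-53) mm from the hatch centre in the tester's x and y
- bore3 (a point): mouth of the near left threaded hole of the hatch (7 mm bore), on the hatch frame's top, 2 mm below the gasket's top; the four are at (+-36, +-53) mm from the hatch centre in the tester's x and y
- valve (a joint): angle of the valve lever about its upright stem: 0 = lever along the pipe, pointing away from the tester's side (fully open), 1.571 = across the pipe, pointing to the tester's front, its -x (closed stop); it turns clockwise seen from above, between stops, and stays where it is left; about 0.2 N m of friction
- valve_hinge (a point): the lever's turning axis, which is vertical, at the middle of the lever's thickness, 117 mm above the bench, at (0, -200) mm in the tester's axes
- valve_grip (a point): middle of the lever's black sleeve, 62 mm from the turning axis, 117 mm above the bench. The sleeve is 56 mm long, 14 mm wide, 10 mm thick; point axes turn with the lever: -y points along it from the axis to its tip (88 mm from the axis), z up. The supply pipe's top is 40 mm below the lever; the tester's side is 70 mm from the turning axis
- cover: the cover for the hatch: a steel plate 96 (x) x 130 (y) x 4 mm, about 0.4 kg, with four 12 mm holes near its corners and a black bridge handle standing across its middle, lying flat on the bench, handle up. Origin: centre of its underside; x along the short side, y along the long side, z up
- cover_grip (a point): middle of the cover's handle: a bar 76 mm long (along the cover's y), 12 mm wide (x) and 12 mm thick, its middle 38 mm above the plate's underside; 28 mm of free height between plate and bar, between two posts 64 mm apart
- cover_hole0 (a point): centre of the cover's hole at (36, 53) mm in the cover's x and y, on the underside. The cover fits either way round: over bore0 or over bore2
- cover_hole1 (a point): centre of the cover's hole at (36, -53) mm in the cover's x and y, on the underside. The cover fits either way round: over bore1 or over bore3
- cover_hole2 (a point): centre of the cover's hole at (-36, -53) mm in the cover's x and y, on the underside. The cover fits either way round: over bore2 or over bore0
- cover_hole3 (a point): centre of the cover's hole at (-36, 53) mm in the cover's x and y, on the underside. The cover fits either way round: over bore3 or over bore1
- spare: the other cover, not for this tester: a steel plate 66 (x) x 110 (y) x 4 mm with only two holes and the same black bridge handle. It stays where it is. Origin: centre of its underside
- can: an empty upright beverage can, 66 mm across, 115 mm tall; stays where it is. Origin: centre of its underside
- gauge: a digital depth gauge: aluminium foot 40 x 100 x 26 mm with a black dial on a stem, 119 mm tall; stays where it is. Origin: centre of its underside
- dish: a round steel dish, 84 mm across, 18 mm tall, with the four cover screws in it; stays where it is. Origin: centre of its underside
- driver: a black-handled screwdriver lying flat, 190 mm long, 26 mm thick; stays where it is. Origin: under its middle
- ends: a short stack of can ends, 60 mm across, 24 mm tall; stays where it is. Origin: centre of its underside
- mouse: a black computer mouse, 105 x 60 x 33 mm; stays where it is. Origin: centre of its underside
Not all that is in view belongs to the job. What is shaped like the cover but blue or orange is not meant.

How it is judged:
On the way, in this order (a step that is already met when the one before it is completed fails the run):
1. the valve lever is at its closed stop while the cover still lies on the bench (value of joint valve above 1.45 rad and height (world z) of cover below 0.01 m), for 0.2 s.
2. the four-hole cover is lifted clear of the bench in the gripper (height (world z) of cover above 0.03 m and contact force between cover and the fingers above 1 N), for 0.2 s.
At the end, for the whole second after the job is handed in: Valve lever closed (over 1.45 rad). Cover held by the fingers alone, not touching the tester, level within 0.08 rad, still (under 20 mm/s), underside 5 to 30 mm above the gasket's top, each of its four holes within 4 mm sideways of a threaded hole (either way round) (value of joint valve above 1.45 rad and ((horizontal distance between cover_hole0 and bore0 below 0.004 m and horizontal distance between cover_hole1 and bore1 below 0.004 m and horizontal distance between cover_hole2 and bore2 below 0.004 m and horizontal distance between cover_hole3 and bore3 below 0.004 m) or (horizontal distance between cover_hole0 and bore2 below 0.004 m and horizontal distance between cover_hole1 and bore3 below 0.004 m and horizontal distance between cover_hole2 and bore0 below 0.004 m and horizontal distance between cover_hole3 and bore1 below 0.004 m)) and z of cover in the frame of hatch between 0.005 and 0.03 m and angle between cover's own z axis and vertical below 0.08 rad and contact force between cover and the fingers above 1 N and contact force between cover and tester below 0.2 N and linear speed of cover below 0.02 m/s); the arm keeps its last pose, push and grip.
It fails at once if the cover comes down on the tester (over 2 N) (contact force between cover and tester above 2 N).
It fails at once if another thing on the bench is moved by more than 20 mm (distance of any of spare, can, gauge, dish, driver, ends, mouse from where it was at the start of the episode above 0.02 m).
It also fails if it takes over 61 s, if anything falls off the work surface, if the arm or the gripper's body presses on something with over 40 N, if the wrist force passes 120 N, or if a joint passes its speed limit or range.

## Robot

A 6-joint arm with a two-finger parallel gripper is mounted at the origin on the work surface. World frame = base frame: x ahead of the robot, y to its left, z up, the work surface at z = 0. Lengths are in m, angles in rad, forces in N, time in s.
With the tool pointing down it reaches from about 0.425 to 0.925 m from the base axis. Payload 12.5 kg.
Tool frame: the origin (TCP) lies at the very end of the fingers, on their centre line; the grasp point (between the pads) lies 19 mm behind it (arm.grasp_offset is the distance from the TCP to the grasp point, in m); z points along the fingers, y is the line along which they close (so a half turn about z gives the same grasp; the last joint's range is limited). The gripper opens to 85 mm and grips with 20 to 120 N. Pads are 22 mm wide; open, the fingers measure 114 mm over their backs; the gripper's body (76 mm by 85 mm) begins 54 mm behind the grasp point. The pads swing forward as they close: fully open they stand 13 mm farther back than shut.
Start: joints at [-1.352, 0.491, 1.559, -0, 1.092, -0.106], TCP at [0.199, -0.592, 0.231] pointing down, gripper open.
Joint ranges: [-3.1, 3.1], [-0.84, 2.19], [0.05, 2.79], [-1.13, 4.28], [0.06, 2.93], [-2.69, 2.69]. Speed limits (rad/s): [2.22, 2.22, 2.79, 3.14, 3.14, 3.14].

## Interface

Orientations are given as [roll, pitch, yaw] about the fixed x, y, z axes, in that order (R = Rz(yaw) Ry(pitch) Rx(roll)).
In Python, from cell import status, capture, arm gives the robot as it stands.
- The arm moves only by the tool step_arm, never from a script. Its argument "rows" is a list of rows, each an object with "hand": the opening, from -1 (shut) to 1 (fully open); "translation": the shift along the tool's x, y, z in m, a list of three; "turn": the turn, a rotation vector about the tool's x, y, z in degrees, a list of three. In form: [{"hand": hand, "translation": [x, y, z], "turn": [wx, wy, wz]}, ...]. A call has 1 to 8 rows; each row shifts and turns the commanded pose from where the row before left it, along the tool's axes as they then stand; what a row does not reach is not made up. A row lasts 1/8 s, in which the tool goes at most 62.5 mm and 10.7 degrees, less where a joint would pass 70% of its speed; a pose out of reach is approached as far as the arm can. A call with a gripper value outside its range is refused whole. The fingers move at their own pace and stop on an object; "newtons" is the grip in N (left out, the last holds). Time passes only in rows, so rows that do not move let the fingers close. It gives the time, the measured TCP pose, the force, the opening and the grip force at its end, in the units of the state.
- status.observe(): the state, without advancing time (a new reading comes with each control period).
- capture(name): name is "scene" or "side" or "wrist"; returns a dict with "pixels" (400x640x3 uint8, red, green, blue), "fovy" (degrees; the focal length in pixels is half the picture's height over the tangent of half this angle, whatever the lens; pixels are square), "cx", "cy" (the principal point, pixels), "extrinsics" (4x4, takes a point from world to camera coordinates); the wrist camera has in their place "hand_eye" (4x4, takes a point from camera to tool coordinates, whose origin is the TCP and whose axes are the flange's). Camera axes: x right, y up, looking along -z (the intrinsics and any distortion apply to the point x, -y, -z); pixel columns grow to the right and rows downward; lengths in m; the calibration is good to about 2 mm. The wrist camera is an equidistant fisheye: a pixel r from the principal point sees the ray r / f radians off the axis. A picture is of the moment at which its call begins: read the wrist's pose just before it. There is no depth.
- arm.close_job(): hands the job in; it is judged then, once.
The state is a dict: "clock": time; "qpos": joint angles; "qvel": joint speeds; "joint_torque": joint torques, N m; "tcp_pos": TCP position; "orientation": TCP orientation; "force": force on the tool from outside, world axes, zero at the start; "wrist_torque": the same for the moment, N m; "finger_gap": opening from 0.0 (shut) to 1.0 (fully open); "gripper_force": force on a finger pad.
Only numpy, scipy, OpenCV 4.12 (cv2) and the standard library are available. Lean on these libraries where they do the work, as an engineer would, in place of code of your own. Each camera call takes 0.05 s, during which the arm holds its last target. There are 200 camera calls.

## Working session

There is one attempt and no reset: what is moved stays moved. The work goes in short steps, Python scripts to look and compute and a tool call to move; the robot and the scene stay as the last step left them, time stands still between calls to the robot, and variables do not carry over. Pictures are saved under pics/ and viewed, at most 10 in all, crops included, and the job is handed in when it is done.

Besides the shell and the picture viewer there is one more tool, called after ">>>" in YAML: its name, and indented under it one key for each argument. step_arm: Moves the arm, as the interface text tells. Its arguments: {"type":"object","properties":{"rows":{"type":"array","items":{"type":"object","properties":{"hand":{"type":"number"},"translation":{"type":"array","items":{"type":"number"}},"turn":{"type":"array","items":{"type":"number"}}}}},"newtons":{"type":"number"}},"required":["rows"]}

```bash
mkdir -p pics; ls
cat > h.py <<'E'
import numpy as np,cv2,pickle
from cell import status,capture,arm
from scipy.spatial.transform import Rotation as R
def snap(n,f):
    s=status.observe();c=capture(n);c['s']=s
    cv2.imwrite(f'pics/{f}.png',c['pixels'][:,:,::-1]);pickle.dump(c,open(f'pics/{f}.pkl','wb'));return c
def load(f): return pickle.load(open(f'pics/{f}.pkl','rb'))
def cam(c):
    f=200/np.tan(np.radians(c['fovy'])/2)
    if 'extrinsics' in c: return f,np.linalg.inv(c['extrinsics'])
    T=np.eye(4);T[:3,:3]=R.from_euler('xyz',c['s']['orientation']).as_matrix();T[:3,3]=c['s']['tcp_pos']
    return f,T@c['hand_eye']
def ray(c,u,v,z):
    "pixel -> world point on plane height z"
    f,T=cam(c);x,y=u-c['cx'],v-c['cy']
    if 'extrinsics' in c: d=np.array([x/f,-y/f,-1])
    else:
        r=np.hypot(x,y)+1e-9;t=r/f;d=np.array([np.sin(t)*x/r,-np.sin(t)*y/r,-np.cos(t)])
    d=T[:3,:3]@d;o=T[:3,3];return o+d*(z-o[2])/d[2]
def proj(c,P):
    f,T=cam(c);p=np.linalg.inv(T)@np.append(P,1);x,y,z=p[0],-p[1],-p[2]
    if 'extrinsics' in c: return np.array([c['cx']+f*x/z,c['cy']+f*y/z])
    r=np.hypot(x,y)+1e-12;t=np.arctan2(r,z);return np.array([c['cx']+f*t*x/r,c['cy']+f*t*y/r])
E
python3 - <<'E'
from h import *
for n in ['scene','side','wrist']:
    c=snap(n,n+'0');print(n,c['fovy'],c['cx'],c['cy'],[k for k in c],cam(c)[1][:3,3])
print(status.observe())
a=np.vstack([load('scene0')['pixels'],load('side0')['pixels']])
E
```

```text
pics
scene 54.86622450911163 317.89721855087174 196.42888907426237 ['pixels', 'fovy', 'cx', 'cy', 'extrinsics', 's'] [ 0.99889299 -0.27006637  1.00413557]
side 54.618266046912616 323.6415379687433 195.5660799423614 ['pixels', 'fovy', 'cx', 'cy', 'extrinsics', 's'] [0.45259887 1.15367753 0.98087255]
wrist 65.70646984690485 316.16505892420804 202.47001041023583 ['pixels', 'fovy', 'cx', 'cy', 'hand_eye', 's'] [ 0.27479999 -0.56664874  0.37322595]
{'clock': 0.15, 'qpos': array([-1.35159730e+00,  4.91447939e-01,  1.55928406e+00, -2.63621394e-05,
        1.09173055e+00, -1.05593062e-01]), 'qvel': array([-2.46805022e-05, -3.22352391e-03, -2.22487003e-03, -9.09296674e-04,
        1.54522392e-04, -1.27462424e-03]), 'joint_torque': array([ 2.37007283e-03, -6.18704367e+01, -2.61690223e+01, -9.70086739e-05,
        3.21891232e-03,  2.12199393e-05]), 'tcp_pos': array([ 0.1994302 , -0.59216116,  0.23085406]), 'orientation': array([-3.14072514e+00, -6.84302058e-05,  3.24804220e-01]), 'force': array([ 0.4069593 , -0.06505902,  1.23730133]), 'wrist_torque': array([ 0.00219409, -0.03656768, -0.00721546]), 'gripper_force': 0.0, 'finger_gap': 0.9976823609638664}
```

View pics/scene0.png

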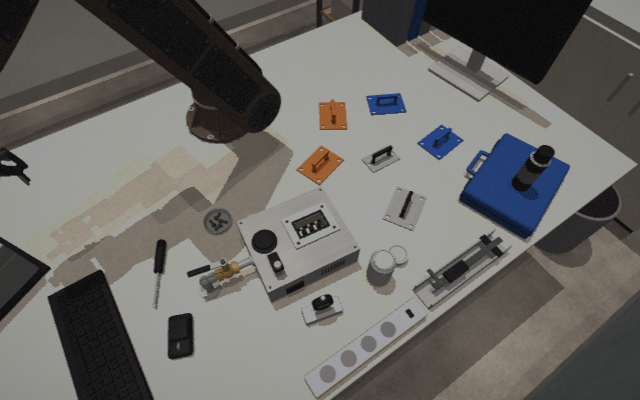

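View pics/side0.png

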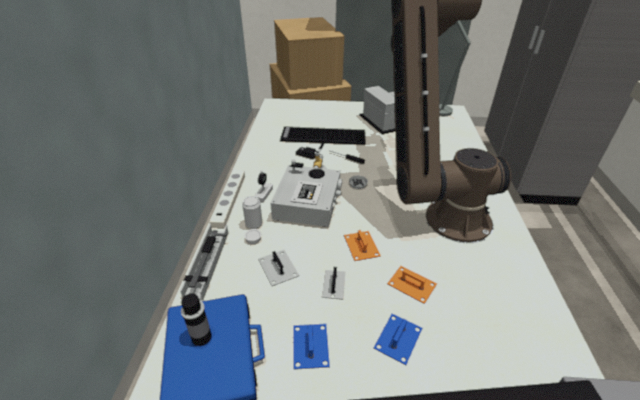

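The scene view shows the tester at about (298,240), its valve at (215,272), and two steel covers: A at (405,205) and B at (381,158). A looks larger and appears to have corner holes, so it is the likely four-hole cover. The orange and blue ones are decoys. I'll confirm in a crop.

Run:
```python
from h import *
a=load('scene0')['pixels'][:,:,::-1]
t=cv2.resize(a[180:305,185:365],None,fx=4.4,fy=4.4,interpolation=3)[:, :792]
# left: tester ; second: covers
w=cv2.resize(a[140:235,355:435],(400,475),interpolation=3)
cv2.imwrite('pics/c1.png',t);cv2.imwrite('pics/c2.png',w);print(t.shape)
c=load('scene0')
for p in [(405,207),(381,160)]: print(ray(c,*p,0.004))
```

```text
(550, 792, 3)
[0.65034123 0.29464735 0.004     ]
[0.46908228 0.34791714 0.004     ]
```

View pics/c1.png

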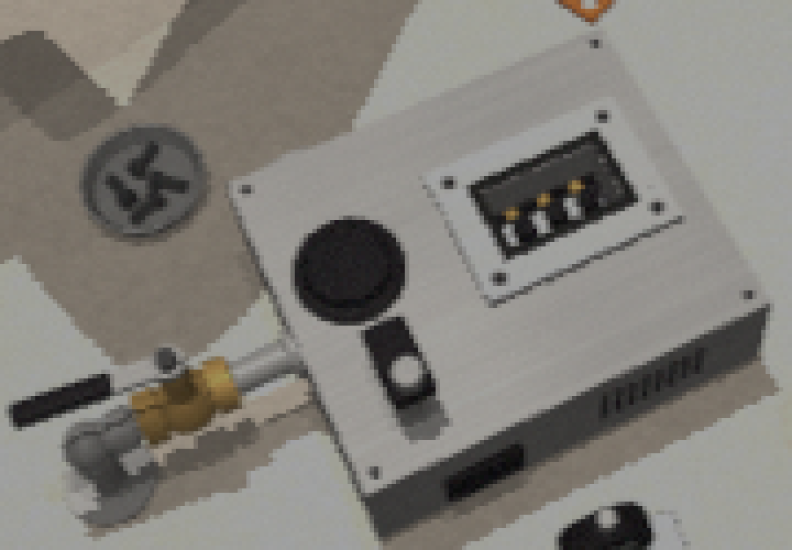

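View pics/c2.png

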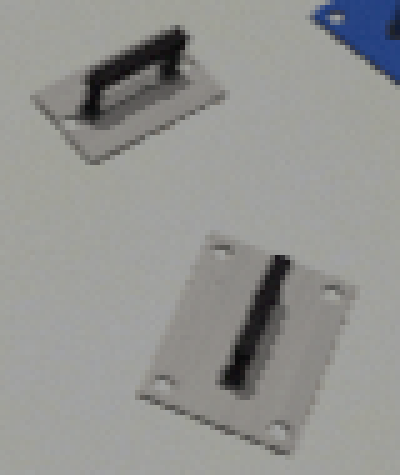

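c2 confirms it: the lower plate (scene 405,205) has four corner holes and is the one meant, while the upper one (381,158) is smaller with two holes and is the spare. c1 shows the lever's black sleeve at crop (10–110, 375–425), along the pipe and pointing away from the tester. The bore mouths are at (656,207), (498,279), (448,182) and (603,117).

```bash
cat >> h.py <<'E'
def fit(c,px,pts,z):
    "planar rigid fit of local pts (mm) at height z to pixels -> x,y,yaw, residual mm"
    W=np.array([ray(c,*p,z)[:2] for p in px]);L=np.array(pts)/1000.
    A=(W-W.mean(0));B=(L-L.mean(0));a=np.arctan2((B[:,0]*A[:,1]-B[:,1]*A[:,0]).sum(),(A*B).sum())
    Rm=np.array([[np.cos(a),-np.sin(a)],[np.sin(a),np.cos(a)]]);t=W.mean(0)-Rm@L.mean(0)
    return t,a,Rm,np.linalg.norm(W-(L@Rm.T+t),axis=1)*1e3
H=np.array([(36,53),(36,-53),(-36,-53),(-36,53)])
E
python3 - <<'E'
from h import *
c=load('scene0')
g=lambda p,s,o:[((x+.5)/s-.5+o[0],(y+.5)/s-.5+o[1]) for x,y in p]
px=g([(656,207),(498,279),(448,182),(603,117)],4.4,(185,180))
t,a,Rm,e=fit(c,px,H+np.array([-10,45]),.096);print('tester',t,a,e)
hg=t+Rm@[0,-.2];gr=t+Rm@[0,-.262];print('hinge',hg,'grip',gr,'closedgrip',t+Rm@[-.062,-.2],'hatch',t+Rm@[-.01,.045])
for q in (hg,gr): print((proj(c,np.append(q,.117))-[185,180])*4.4)
px=g([(280,428),(162,383),(222,249),(334,291)],5,(355,140))
for k in range(2):
  L=np.roll(H,k,axis=0);t,a,Rm,e=fit(c,px,L,.004);print('cover',t,a,e)
E
```

```text
tester [ 0.58576151 -0.05031629] -0.1270886063204469 [0.54061519 0.49180513 0.34557946 0.38345131]
hinge [ 0.56041216 -0.24870331] grip [ 0.55255386 -0.31020329] closedgrip [ 0.49891218 -0.24084501] hatch [ 0.58154577 -0.00441174]
[163.87793259 360.90039449]
[ 56.17275686 407.78976276]
cover [0.64908749 0.29393177] -1.0325640190792056 [23.8554144  24.0261738  24.45150657 23.90970478]
cover [0.64908749 0.29393177] -2.606679799172671 [0.40341833 1.49470467 0.26148089 0.89380838]
```

```bash
cat >> h.py <<'E'
def plan(target,yaw,n,hand=1,state=None):
    s=state or status.observe();p=np.array(s['tcp_pos']);R0=R.from_euler('xyz',s['orientation'])
    R1=R.from_euler('xyz',[np.pi,0,yaw]);w=(R0.inv()*R1).as_rotvec(degrees=True);st=(np.array(target)-p)/n
    rows=[]
    for i in range(n):
        Ri=R0*R.from_rotvec(w*i/n,degrees=True)
        rows.append([np.round(Ri.inv().apply(st),4).tolist(),np.round(w/n,2).tolist()])
    for r in rows: print(r)
    print('step mm',np.linalg.norm(st)*1e3)
E
python3 - <<'E'
from h import *
plan([.5525,-.310,.225],1.444,8)
E
```

```text
[[0.0531, -0.0193, 0.0008], [-0.01, -0.0, -8.02]]
[[0.0553, -0.0118, 0.0007], [-0.01, -0.0, -8.02]]
[[0.0564, -0.0039, 0.0007], [-0.01, -0.0, -8.02]]
[[0.0564, 0.004, 0.0007], [-0.01, -0.0, -8.02]]
[[0.0553, 0.0118, 0.0007], [-0.01, -0.0, -8.02]]
[[0.0531, 0.0194, 0.0007], [-0.01, -0.0, -8.02]]
[[0.0498, 0.0266, 0.0007], [-0.01, -0.0, -8.02]]
[[0.0457, 0.0333, 0.0007], [-0.01, -0.0, -8.02]]
step mm 56.50048006823396
```

>>> step_arm:
  rows:
    - {"hand": 1, "translation": [0.053, -0.019, 0.001], "turn": [0, 0, -8]}
    - {"hand": 1, "translation": [0.055, -0.012, 0.001], "turn": [0, 0, -8]}
    - {"hand": 1, "translation": [0.056, -0.004, 0.001], "turn": [0, 0, -8]}
    - {"hand": 1, "translation": [0.056, 0.004, 0.001], "turn": [0, 0, -8]}
    - {"hand": 1, "translation": [0.055, 0.012, 0.001], "turn": [0, 0, -8]}
    - {"hand": 1, "translation": [0.053, 0.019, 0.001], "turn": [0, 0, -8]}
    - {"hand": 1, "translation": [0.05, 0.027, 0.001], "turn": [0, 0, -8]}
    - {"hand": 1, "translation": [0.046, 0.033, 0], "turn": [0, 0, -8]}

```text
clock: 1.15
tcp_pos: [0.5531, -0.3096, 0.2241]
orientation: [-3.141, -0.0, 1.446]
force: [0.5, -0.4, 0.2]
finger_gap: 0.996
gripper_force: 0.0
```

>>> step_arm:
  rows:
    - {"hand": 1, "translation": [0, 0, 0], "turn": [0, 0, 0]}
    - {"hand": 1, "translation": [0, 0, 0], "turn": [0, 0, 0]}

```text
clock: 1.4
tcp_pos: [0.5516, -0.311, 0.224]
orientation: [-3.141, -0.0, 1.441]
force: [-0.7, -0.8, -0.3]
finger_gap: 1.002
gripper_force: 0.0
```

Run:
```python
from h import *
c=snap('wrist','w1');s=c['s'];print(s['tcp_pos'],s['orientation'],s['clock'])
for q in [(.5604,-.2487,.117),(.5525,-.3102,.117)]: print(proj(c,q))
```

```text
[ 0.5515502  -0.31095865  0.22397195] [-3.14087597e+00 -4.83660196e-05  1.44143928e+00] 1.4
[317.38476693 125.68474505]
[317.42414282 199.62517018]
```

View pics/w1.png

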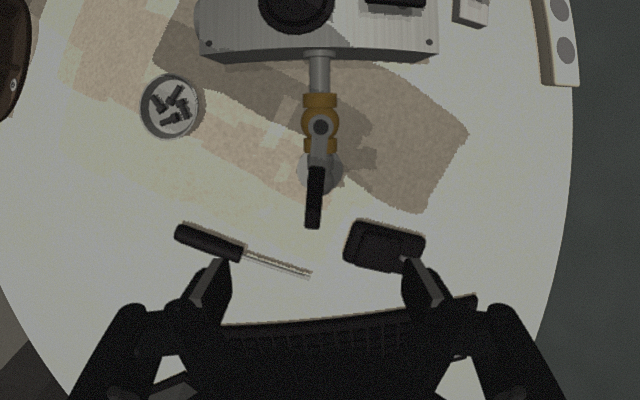

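The wrist view has the lever stem at (321,126) and the sleeve centred at about (315,197), 2–4 px from my prediction. That is close enough to go down and grip the sleeve.

>>> step_arm:
  rows:
    - {"hand": 0.3, "translation": [0, 0.001, 0.04], "turn": [0, 0, 0]}
    - {"hand": 0.3, "translation": [0, 0, 0.04], "turn": [0, 0, 0]}
    - {"hand": 0.3, "translation": [0, 0, 0.03], "turn": [0, 0, 0]}
    - {"hand": 0.3, "translation": [0, 0, 0.016], "turn": [0, 0, 0]}
    - {"hand": -1, "translation": [0, 0, 0], "turn": [0, 0, 0]}
    - {"hand": -1, "translation": [0, 0, 0], "turn": [0, 0, 0]}
    - {"hand": -1, "translation": [0, 0, 0], "turn": [0, 0, 0]}
    - {"hand": -1, "translation": [0, 0, 0], "turn": [0, 0, 0]}
  newtons: 30

```text
clock: 2.45
tcp_pos: [0.5534, -0.3118, 0.0995]
orientation: [3.139, 0.002, 1.442]
force: [-0.8, -3.8, 5.2]
finger_gap: 0.157
gripper_force: 29.2
```

Run:
```python
from h import *
s=status.observe();print(s['force'],s['finger_gap'],s['gripper_force'])
# arc about hinge, clockwise; rows in tool frame constant
h=np.array([.5625,-.249]);p=s['tcp_pos'][:2]
Ro=R.from_euler('xyz',s['orientation']).as_matrix()
r=Ro[:2,:2].T@(p-h);print(r,np.linalg.norm(r))
for a in (9,8): 
  # yaw change -a about world z = +a about tool z
  A=np.radians(a);M=np.array([[np.cos(A),-np.sin(A)],[np.sin(A),np.cos(A)]]);print(a,M@r-r)
```

```text
[-0.76110685 -3.78103934  5.19315823] 0.15691220808498466 29.226634204387665
[-0.06344027 -0.0009654 ] 0.06344761570350856
9 [ 0.00093208 -0.00991236]
8 [ 0.00075175 -0.00881978]
```

>>> step_arm:
  rows:
    - {"hand": -1, "translation": [0.0008, -0.0088, 0], "turn": [0, 0, 8]}
    - {"hand": -1, "translation": [0.0008, -0.0088, 0], "turn": [0, 0, 8]}
    - {"hand": -1, "translation": [0.0008, -0.0088, 0], "turn": [0, 0, 8]}
    - {"hand": -1, "translation": [0.0008, -0.0088, 0], "turn": [0, 0, 8]}
    - {"hand": -1, "translation": [0.0008, -0.0088, 0], "turn": [0, 0, 8]}
    - {"hand": -1, "translation": [0.0008, -0.0088, 0], "turn": [0, 0, 8]}
    - {"hand": -1, "translation": [0.0008, -0.0088, 0], "turn": [0, 0, 8]}
    - {"hand": -1, "translation": [0.0008, -0.0088, 0], "turn": [0, 0, 8]}

```text
clock: 3.45
tcp_pos: [0.5029, -0.2684, 0.0995]
orientation: [3.138, -0.002, 0.32]
force: [3.5, -6.0, 4.2]
finger_gap: 0.159
gripper_force: 29.8
```

>>> step_arm:
  rows:
    - {"hand": -1, "translation": [0.0008, -0.0088, 0], "turn": [0, 0, 8]}
    - {"hand": -1, "translation": [0.0008, -0.0088, 0], "turn": [0, 0, 8]}
    - {"hand": -1, "translation": [0.0008, -0.0088, 0], "turn": [0, 0, 8]}
    - {"hand": -1, "translation": [0, 0, 0], "turn": [0, 0, 0]}

```text
clock: 3.95
tcp_pos: [0.5004, -0.242, 0.0995]
orientation: [3.139, -0.003, -0.096]
force: [0.7, -4.3, 5.7]
finger_gap: 0.156
gripper_force: 32.1
```

Run:
```python
from h import *
c=snap('scene','s2');cv2.imwrite('pics/s2c.png',cv2.resize(c['pixels'][220:310,160:280,::-1],None,fx=5,fy=5,interpolation=3))
s=c['s'];print(s['tcp_pos'],s['orientation'],s['force'],s['wrist_torque'])
d=s['tcp_pos'][:2]-[.5615,-.249];print(np.linalg.norm(d),np.arctan2(d[1],d[0])+np.pi,'want',-.127)
```

```text
[ 0.50043843 -0.24199149  0.0994696 ] [ 3.13934354 -0.00345252 -0.09605832] [ 0.73272594 -4.30433448  5.67569047] [-0.7296828  -0.11914086 -0.36545138]
0.06146246835066066 6.168907700771891 want -0.127
```

>>> step_arm:
  rows:
    - {"hand": -1, "translation": [0, -0.004, 0], "turn": [0, 0, 3]}
    - {"hand": -1, "translation": [0, -0.003, 0], "turn": [0, 0, 2]}
    - {"hand": -1, "translation": [0, 0, 0], "turn": [0, 0, 0]}
    - {"hand": -1, "translation": [0, 0, 0], "turn": [0, 0, 0]}

```text
clock: 4.5
tcp_pos: [0.5012, -0.2406, 0.0997]
orientation: [3.132, -0.007, -0.179]
force: [-10.3, -45.7, -0.4]
finger_gap: 0.16
gripper_force: 39.5
```

The force rose to 46 N with almost no further motion, so the lever is at its closed stop. Releasing and rising.

>>> step_arm:
  rows:
    - {"hand": -1, "translation": [0, 0.005, 0], "turn": [0, 0, -3]}
    - {"hand": 0.5, "translation": [0, 0, 0], "turn": [0, 0, 0]}
    - {"hand": 0.5, "translation": [0, 0, 0], "turn": [0, 0, 0]}
    - {"hand": 0.5, "translation": [0, 0, 0], "turn": [0, 0, 0]}
    - {"hand": 0.5, "translation": [0, 0, -0.03], "turn": [0, 0, 0]}
    - {"hand": 1, "translation": [0, 0, -0.05], "turn": [0, 0, 0]}
    - {"hand": 1, "translation": [0, 0, -0.05], "turn": [0, 0, 0]}
    - {"hand": 1, "translation": [0, 0, -0.01], "turn": [0, 0, 0]}

```text
clock: 5.5
tcp_pos: [0.5, -0.2392, 0.2414]
orientation: [3.139, -0.004, -0.129]
force: [0.3, -0.3, -0.2]
finger_gap: 1.001
gripper_force: 0.0
```

Run:
```python
from h import *
c=snap('wrist','w2');s=c['s'];print(s['tcp_pos'],s['orientation'],s['clock'])
for q in [(.5604,-.2487,.117),(.4989,-.2408,.117)]: print(proj(c,q))
for n,y in ((.649,.294),0),: pass
print('cover');plan([.645,.255,.24],2.106,14)
```

```text
[ 0.50004197 -0.23921282  0.24139528] [ 3.13948725 -0.00445819 -0.12869594] 5.5
[317.9649054  126.66576844]
[317.93034479 195.9560653 ]
cover
[[0.0058, -0.0363, 0.0], [0.02, -0.0, -9.15]]
[[0.0115, -0.035, 0.0], [0.02, -0.0, -9.15]]
[[0.0169, -0.0327, 0.0], [0.02, -0.0, -9.15]]
[[0.0218, -0.0296, 0.0001], [0.02, -0.0, -9.15]]
[[0.0263, -0.0257, 0.0001], [0.02, -0.0, -9.15]]
[[0.03, -0.0212, 0.0001], [0.02, -0.0, -9.15]]
[[0.033, -0.0162, 0.0001], [0.02, -0.0, -9.15]]
[[0.0352, -0.0107, 0.0001], [0.02, -0.0, -9.15]]
[[0.0364, -0.005, 0.0001], [0.02, -0.0, -9.15]]
[[0.0368, 0.0008, 0.0001], [0.02, -0.0, -9.15]]
[[0.0362, 0.0067, 0.0001], [0.02, -0.0, -9.15]]
[[0.0347, 0.0123, 0.0001], [0.02, -0.0, -9.15]]
[[0.0323, 0.0177, 0.0001], [0.02, -0.0, -9.15]]
[[0.029, 0.0226, 0.0001], [0.02, -0.0, -9.15]]
step mm 36.78581645849829
```

View pics/w2.png

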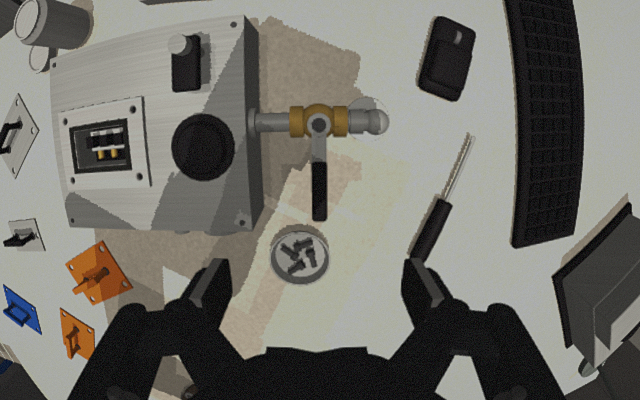

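w2 shows the lever across the pipe: stem at (318,125), tip at (319,220), so it is closed. Next I look at the hatch from above at the final yaw, so that camera errors cancel.

Run:
```python
from h import *
plan([.5815,-.0044,.24],1.444,10)
```

```text
[[0.0051, -0.0243, 0.0001], [0.02, -0.01, -9.01]]
[[0.0088, -0.0232, 0.0001], [0.02, -0.01, -9.01]]
[[0.0124, -0.0216, 0.0001], [0.02, -0.01, -9.01]]
[[0.0156, -0.0194, 0.0001], [0.02, -0.01, -9.01]]
[[0.0184, -0.0167, 0.0001], [0.02, -0.01, -9.01]]
[[0.0208, -0.0136, 0.0001], [0.02, -0.01, -9.01]]
[[0.0227, -0.0102, 0.0001], [0.02, -0.01, -9.01]]
[[0.024, -0.0065, 0.0001], [0.02, -0.01, -9.01]]
[[0.0247, -0.0026, 0.0001], [0.02, -0.01, -9.01]]
[[0.0248, 0.0013, 0.0001], [0.02, -0.01, -9.01]]
step mm 24.85212471606461
```

>>> step_arm:
  rows:
    - {"hand": 1, "translation": [0.005, -0.024, 0], "turn": [0, 0, -9]}
    - {"hand": 1, "translation": [0.009, -0.023, 0], "turn": [0, 0, -9]}
    - {"hand": 1, "translation": [0.012, -0.022, 0], "turn": [0, 0, -9]}
    - {"hand": 1, "translation": [0.016, -0.019, 0], "turn": [0, 0, -9]}
    - {"hand": 1, "translation": [0.018, -0.017, 0], "turn": [0, 0, -9]}
    - {"hand": 1, "translation": [0.021, -0.014, 0], "turn": [0, 0, -9]}
    - {"hand": 1, "translation": [0.023, -0.01, 0], "turn": [0, 0, -9]}
    - {"hand": 1, "translation": [0.024, -0.007, 0], "turn": [0, 0, -9]}

```text
clock: 6.55
tcp_pos: [0.5639, -0.0498, 0.2366]
orientation: [-3.139, 0.001, 1.133]
force: [0.6, 0.0, 0.1]
finger_gap: 0.996
gripper_force: 0.0
```

>>> step_arm:
  rows:
    - {"hand": 1, "translation": [0.025, -0.003, 0], "turn": [0, 0, -9]}
    - {"hand": 1, "translation": [0.025, 0.001, 0], "turn": [0, 0, -9]}
    - {"hand": 1, "translation": [0, 0, 0], "turn": [0, 0, 0]}
    - {"hand": 1, "translation": [0, 0, 0], "turn": [0, 0, 0]}

```text
clock: 7.05
tcp_pos: [0.5797, -0.0035, 0.2373]
orientation: [-3.14, 0.0, 1.44]
force: [0.2, -0.3, 0.1]
finger_gap: 1.003
gripper_force: 0.0
```

```bash
cat >> h.py <<'E'
def blobs(c,guess,rad,bright=False):
    "subpixel centroid of dark/bright blob near each guess pixel"
    g=cv2.cvtColor(c['pixels'],cv2.COLOR_RGB2GRAY).astype(float);out=[]
    for u,v in guess:
        x0,y0=int(round(u)),int(round(v));w=g[y0-rad:y0+rad+1,x0-rad:x0+rad+1]
        m=np.median(w);k=np.clip((w-m) if bright else (m-w),0,None);k[k<.4*k.max()]=0
        n,l,st,ce=cv2.connectedComponentsWithStats((k>0).astype('uint8'))
        b=1+np.argmax([k[l==i].sum() for i in range(1,n)]);k[l!=b]=0
        yy,xx=np.mgrid[-rad:rad+1,-rad:rad+1];out.append((x0+(k*xx).sum()/k.sum(),y0+(k*yy).sum()/k.sum()))
    return np.array(out)
E
python3 - <<'E'
from h import *
c=snap('wrist','w3');s=c['s'];print(s['tcp_pos'],s['orientation'],s['clock'])
t=np.array([.58155,-.0044]);a=-.127;Rm=np.array([[np.cos(a),-np.sin(a)],[np.sin(a),np.cos(a)]])
g=[proj(c,np.append(t+Rm@(h/1000),.096)) for h in H];b=blobs(c,g,11)
print(np.round(g,1).tolist(),np.round(b,1).tolist());print(fit(c,b,H,.096))
im=c['pixels'][:,:,::-1].copy()
im=im[90:310,190:450];im=cv2.resize(im,None,fx=2.5,fy=2.5,interpolation=3)
for p in b: cv2.circle(im,tuple(int(x) for x in (p-[190,90]+.5)*2.5),3,(0,0,255),1)
cv2.imwrite('pics/w3c.png',im)
E
```

```text
[ 0.57974035 -0.00352607  0.23731906] [-3.13995931e+00  2.39658422e-04  1.43959707e+00] 7.05
[[357.6, 134.8], [354.1, 240.5], [283.1, 240.8], [279.2, 135.0]] [[357.5, 134.6], [346.5, 231.6], [284.2, 240.9], [279.8, 135.5]]
(array([ 0.58021247, -0.0018219 ]), np.float64(-0.12721673828610092), array([[ 0.99191886,  0.12687387],
       [-0.12687387,  0.99191886]]), array([2.70326587, 9.97499059, 3.72347923, 3.59902708]))
```

View pics/w3c.png

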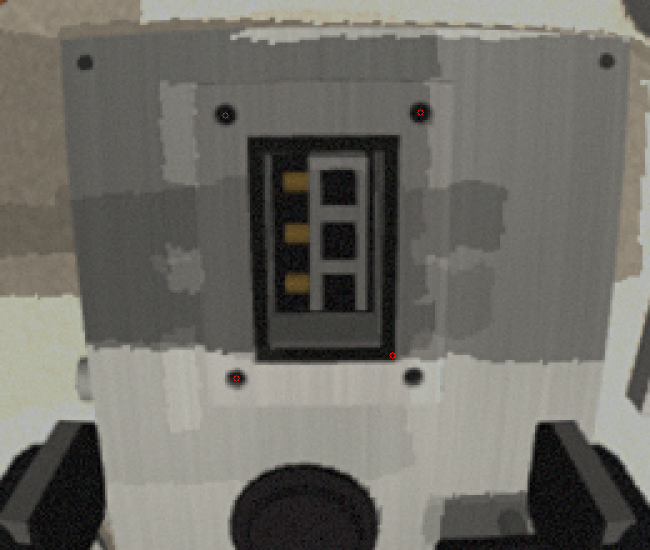

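The bores show in crop at (420,113), (414,377), (236,378) and (226,115). My blob for the second landed on the gasket corner, so I'll refit with a smaller window and plan the view over the cover.

Run:
```python
from h import *
c=load('w3')
b=blobs(c,[(357.5,134.6),(355.1,240.4),(284.2,240.9),(279.8,135.5)],6)
print(b.tolist());r=fit(c,b,H,.096);print(r[0],r[1],r[3])
pickle.dump(r,open('hatch.pkl','wb'))
plan([.649,.294,.145],2.106,7)
```

```text
[[357.49577940348905, 134.67529544175576], [354.6805441055235, 240.19084913437757], [284.187526974536, 240.82995252481658], [279.75443458980044, 135.5030487804878]]
[ 0.58204226 -0.00449565] -0.12070234435569946 [0.31552536 0.31599701 0.30051093 0.40696965]
[[0.0435, 0.0042, 0.0132], [-0.01, -0.0, -5.46]]
[[0.0429, 0.0084, 0.0132], [-0.01, -0.0, -5.46]]
[[0.0419, 0.0124, 0.0132], [-0.01, -0.0, -5.46]]
[[0.0405, 0.0163, 0.0132], [-0.01, -0.0, -5.46]]
[[0.0388, 0.0201, 0.0132], [-0.01, -0.0, -5.46]]
[[0.0367, 0.0237, 0.0132], [-0.01, -0.0, -5.46]]
[[0.0343, 0.0271, 0.0132], [-0.01, -0.0, -5.46]]
step mm 45.63343099275534
```

>>> step_arm:
  rows:
    - {"hand": 1, "translation": [0.0435, 0.004, 0], "turn": [0, 0, -5.5]}
    - {"hand": 1, "translation": [0.043, 0.0085, 0], "turn": [0, 0, -5.5]}
    - {"hand": 1, "translation": [0.042, 0.0125, 0], "turn": [0, 0, -5.5]}
    - {"hand": 1, "translation": [0.0405, 0.0165, 0], "turn": [0, 0, -5.5]}
    - {"hand": 1, "translation": [0.039, 0.02, 0.02], "turn": [0, 0, -5.5]}
    - {"hand": 1, "translation": [0.0365, 0.0235, 0.035], "turn": [0, 0, -5.5]}
    - {"hand": 1, "translation": [0.0345, 0.027, 0.035], "turn": [0, 0, -5.5]}

```text
clock: 7.98
tcp_pos: [0.6483, 0.2955, 0.1472]
orientation: [3.141, 0.0, 2.114]
force: [0.5, -0.3, -0.6]
finger_gap: 1.001
gripper_force: 0.0
```

>>> step_arm:
  rows:
    - {"hand": 1, "translation": [0, 0, 0], "turn": [0, 0, 0]}
    - {"hand": 1, "translation": [0, 0, 0], "turn": [0, 0, 0]}

```text
clock: 8.22
tcp_pos: [0.6481, 0.2943, 0.1484]
orientation: [-3.141, 0.0, 2.112]
force: [0.2, -0.4, 0.3]
finger_gap: 1.001
gripper_force: 0.0
```

Run:
```python
from h import *
c=snap('wrist','w4');s=c['s'];print(s['tcp_pos'],s['orientation'],s['clock'])
t=np.array([.6491,.2939]);a=.535;Rm=np.array([[np.cos(a),-np.sin(a)],[np.sin(a),np.cos(a)]])
g=[proj(c,np.append(t+Rm@(h/1000),.004)) for h in H]
print(np.round(g,1).tolist())
im=c['pixels'][:,:,::-1].copy()
im=im[90:310,190:450];im=cv2.resize(im,None,fx=2.5,fy=2.5,interpolation=3)
cv2.imwrite('pics/w4c.png',im)
```

```text
[0.64806902 0.29429895 0.14838489] [-3.14135904e+00  2.59774407e-04  2.11164196e+00] 8.225
[[356.1, 135.1], [351.7, 239.9], [281.4, 239.5], [278.5, 134.6]]
```

View pics/w4c.png

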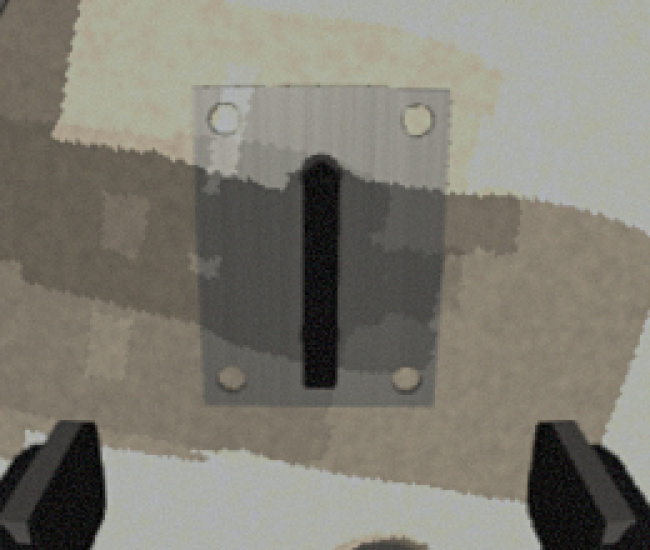

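w4c shows the four-hole plate below the gripper with its handle vertical in view (320, 165–385). The holes are at crop (418,119), (406,378), (231,378) and (224,119).

Run:
```python
from h import *
c=load('w4')
px=[((x+.5)/2.5-.5+190,(y+.5)/2.5-.5+90) for x,y in [(418,119),(406,378),(231.5,378),(224,119)]]
r=fit(c,px,H,.003);print(r[0],r[1],r[3])
pickle.dump(r,open('cover.pkl','wb'))
plan([r[0][0],r[0][1],.0],r[1]+np.pi/2,1)
```

```text
[0.65079655 0.29243832] 0.5363201080425857 [0.30056411 0.46666773 0.08525084 0.45163494]
[[-0.0026, 0.0012, 0.1492], [0.05, 0.03, 0.24]]
step mm 149.1889860379608
```

>>> step_arm:
  rows:
    - {"hand": 0.2, "translation": [-0.0025, 0.001, 0.03], "turn": [0, 0, 0]}
    - {"hand": 0.2, "translation": [0, 0, 0.04], "turn": [0, 0, 0]}
    - {"hand": 0.2, "translation": [0, 0, 0.04], "turn": [0, 0, 0]}
    - {"hand": 0.2, "translation": [0, 0, 0.018], "turn": [0, 0, 0]}
    - {"hand": 0.2, "translation": [0, 0, 0], "turn": [0, 0, 0]}

```text
clock: 8.9
tcp_pos: [0.6502, 0.2928, 0.0204]
orientation: [-3.141, 0.0, 2.112]
force: [-0.1, 0.6, 0.2]
finger_gap: 0.6
gripper_force: 0.0
```

>>> step_arm:
  rows:
    - {"hand": -1, "translation": [0, 0, 0], "turn": [0, 0, 0]}
    - {"hand": -1, "translation": [0, 0, 0], "turn": [0, 0, 0]}
    - {"hand": -1, "translation": [0, 0, 0], "turn": [0, 0, 0]}
    - {"hand": -1, "translation": [0, 0, 0], "turn": [0, 0, 0]}
    - {"hand": -1, "translation": [0, 0, 0], "turn": [0, 0, 0]}
  newtons: 80

```text
clock: 9.52
tcp_pos: [0.6507, 0.2938, 0.022]
orientation: [3.139, 0.001, 2.114]
force: [-1.3, -0.8, 7.0]
finger_gap: 0.123
gripper_force: 79.0
```

>>> step_arm:
  rows:
    - {"hand": -1, "translation": [0, 0, -0.01], "turn": [0, 0, 0]}
    - {"hand": -1, "translation": [0, 0, -0.03], "turn": [0, 0, 0]}
    - {"hand": -1, "translation": [0, 0, -0.04], "turn": [0, 0, 0]}
    - {"hand": -1, "translation": [0, 0, -0.05], "turn": [0, 0, 0]}
    - {"hand": -1, "translation": [0, 0, -0.05], "turn": [0, 0, 0]}
    - {"hand": -1, "translation": [0, 0, -0.04], "turn": [0, 0, 0]}
    - {"hand": -1, "translation": [0, 0, 0], "turn": [0, 0, 0]}
    - {"hand": -1, "translation": [0, 0, 0], "turn": [0, 0, 0]}

```text
clock: 10.52
tcp_pos: [0.6493, 0.2934, 0.2389]
orientation: [-3.14, -0.0, 2.114]
force: [-0.8, -0.2, -4.2]
finger_gap: 0.118
gripper_force: 78.5
```

Run:
```python
from h import *
c=snap('wrist','w5');s=c['s'];print(s['tcp_pos'],s['orientation'],s['force'],s['finger_gap'],s['clock'])
im=c['pixels'][:,:,::-1];cv2.imwrite('pics/w5c.png',cv2.resize(im[120:400,150:480],None,fx=2.1,fy=2.1,interpolation=3))
h=pickle.load(open('hatch.pkl','rb'));plan([h[0][0],h[0][1],.236],h[1]+np.pi/2,10)
```

```text
[0.6493311  0.29342211 0.23890852] [-3.13952449e+00 -3.75148467e-04  2.11378663e+00] [-0.75267095 -0.21132986 -4.24730215] 0.1175226238190566 10.525
[[-0.022, -0.0211, 0.0003], [-0.02, 0.0, 3.8]]
[[-0.0234, -0.0196, 0.0003], [-0.02, 0.0, 3.8]]
[[-0.0246, -0.018, 0.0003], [-0.02, 0.0, 3.8]]
[[-0.0258, -0.0164, 0.0003], [-0.02, 0.0, 3.8]]
[[-0.0268, -0.0146, 0.0003], [-0.02, 0.0, 3.8]]
[[-0.0277, -0.0128, 0.0002], [-0.02, 0.0, 3.8]]
[[-0.0285, -0.011, 0.0002], [-0.02, 0.0, 3.8]]
[[-0.0292, -0.009, 0.0002], [-0.02, 0.0, 3.8]]
[[-0.0297, -0.0071, 0.0002], [-0.02, 0.0, 3.8]]
[[-0.0301, -0.0051, 0.0002], [-0.02, 0.0, 3.8]]
step mm 30.537025717240965
```

View pics/w5c.png

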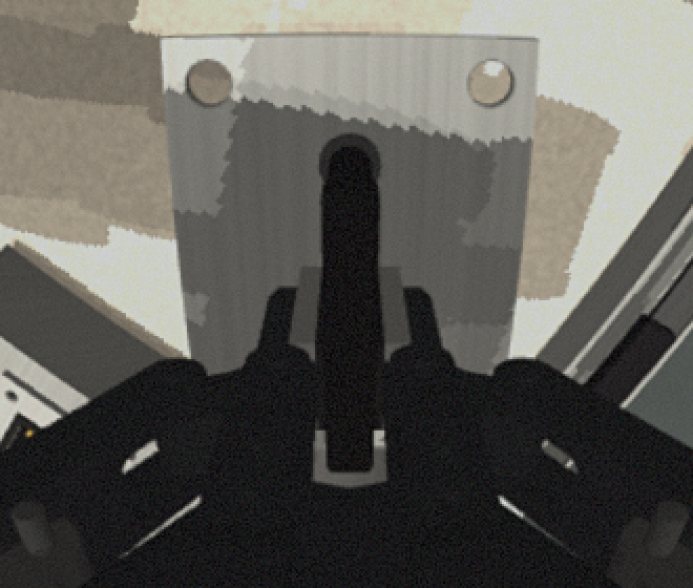

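The cover is held and looks level. The two front holes are visible at crop (209,82) and (490,82). From them I'll work out the cover's offset in the tool and the target pose.

Run:
```python
from h import *
c=load('w5');s=c['s'];h=pickle.load(open('hatch.pkl','rb'))
px=[((x+.5)/2.1-.5+150,(y+.5)/2.1-.5+120) for x,y in [(490.5,82),(209,82)]]
z=s['tcp_pos'][2]-.022+.003
W=[ray(c,*p,z)[:2] for p in px];print('sep',np.linalg.norm(W[0]-W[1]))
r=fit(c,px,H[[0,3]],z);yaw=s['orientation'][2];print('cover',r[0],r[1],'yaw-90',yaw-np.pi/2)
rel=R.from_euler('z',-r[1]).as_matrix()[:2,:2]@(s['tcp_pos'][:2]-r[0]);print('tcp in cover mm',rel*1e3)
# prediction from pregrasp: along handle
print('pregrasp est', R.from_euler('z',-.5363).as_matrix()[:2,:2]@(np.array([.6507,.2938])-[.6508,.29244])*1e3)
tgt=h[0]+h[2]@rel;print('target tcp',tgt,'yaw',yaw+h[1]-r[1])
pickle.dump((tgt,yaw+h[1]-r[1]),open('tgt.pkl','wb'))
plan([*tgt,.236],yaw+h[1]-r[1],10)
```

```text
sep 0.07181030614553853
cover [0.6500308  0.29235804] 0.5436190465024432 yaw-90 0.5429902986582276
tcp in cover mm [-0.0484524   1.27258409]
pregrasp est [0.60894367 1.22015884]
target tcp [ 0.5821474  -0.00322649] yaw 1.4494652345949817
[[-0.0219, -0.0211, 0.0003], [-0.02, 0.0, 3.81]]
[[-0.0233, -0.0196, 0.0003], [-0.02, 0.0, 3.81]]
[[-0.0245, -0.018, 0.0003], [-0.02, 0.0, 3.81]]
[[-0.0257, -0.0163, 0.0003], [-0.02, 0.0, 3.81]]
[[-0.0267, -0.0146, 0.0003], [-0.02, 0.0, 3.81]]
[[-0.0276, -0.0128, 0.0002], [-0.02, 0.0, 3.81]]
[[-0.0284, -0.0109, 0.0002], [-0.02, 0.0, 3.81]]
[[-0.029, -0.009, 0.0002], [-0.02, 0.0, 3.81]]
[[-0.0296, -0.0071, 0.0002], [-0.02, 0.0, 3.81]]
[[-0.03, -0.0051, 0.0002], [-0.02, 0.0, 3.81]]
step mm 30.410918758283625
```

Estimates agree to within a millimetre.

>>> step_arm:
  rows:
    - {"hand": -1, "translation": [-0.022, -0.021, 0], "turn": [0, 0, 3.8]}
    - {"hand": -1, "translation": [-0.0235, -0.0195, 0], "turn": [0, 0, 3.8]}
    - {"hand": -1, "translation": [-0.0245, -0.018, 0], "turn": [0, 0, 3.8]}
    - {"hand": -1, "translation": [-0.0255, -0.0165, 0], "turn": [0, 0, 3.8]}
    - {"hand": -1, "translation": [-0.0265, -0.0145, 0], "turn": [0, 0, 3.8]}
    - {"hand": -1, "translation": [-0.0275, -0.013, 0], "turn": [0, 0, 3.8]}
    - {"hand": -1, "translation": [-0.0285, -0.011, 0], "turn": [0, 0, 3.8]}
    - {"hand": -1, "translation": [-0.029, -0.009, 0], "turn": [0, 0, 3.8]}

```text
clock: 11.58
tcp_pos: [0.5952, 0.0554, 0.2385]
orientation: [-3.139, 0.0, 1.581]
force: [0.2, 0.5, -3.9]
finger_gap: 0.121
gripper_force: 78.5
```

>>> step_arm:
  rows:
    - {"hand": -1, "translation": [-0.0295, -0.007, 0], "turn": [0, 0, 3.8]}
    - {"hand": -1, "translation": [-0.03, -0.005, 0], "turn": [0, 0, 3.8]}
    - {"hand": -1, "translation": [0, 0, 0], "turn": [0, 0, 0]}
    - {"hand": -1, "translation": [0, 0, 0], "turn": [0, 0, 0]}
    - {"hand": -1, "translation": [0, 0, 0.03], "turn": [0, 0, 0]}
    - {"hand": -1, "translation": [0, 0, 0.03], "turn": [0, 0, 0]}
    - {"hand": -1, "translation": [0, 0, 0], "turn": [0, 0, 0]}
    - {"hand": -1, "translation": [0, 0, 0], "turn": [0, 0, 0]}

```text
clock: 12.58
tcp_pos: [0.5834, -0.0024, 0.1811]
orientation: [3.141, 0.0, 1.451]
force: [0.4, -1.4, -2.6]
finger_gap: 0.122
gripper_force: 78.5
```

Run:
```python
from h import *
t,y=pickle.load(open('tgt.pkl','rb'));s=status.observe();print(s['tcp_pos'],s['orientation'],t,y,s['force'])
plan([*t,.139],y,1)
```

```text
[ 0.58338522 -0.00238818  0.18107538] [3.14076627e+00 2.17809522e-05 1.45148766e+00] [ 0.5821474  -0.00322649] 1.4494652345949817 [ 0.42221964 -1.42893351 -2.58219453]
[[-0.001, -0.0012, 0.0421], [0.05, 0.0, 0.12]]
step mm 42.10193160642102
```

>>> step_arm:
  rows:
    - {"hand": -1, "translation": [-0.001, -0.001, 0.02], "turn": [0, 0, 0]}
    - {"hand": -1, "translation": [0, 0, 0.014], "turn": [0, 0, 0]}
    - {"hand": -1, "translation": [0, 0, 0.008], "turn": [0, 0, 0]}
    - {"hand": -1, "translation": [0, 0, 0], "turn": [0, 0, 0]}
    - {"hand": -1, "translation": [0, 0, 0], "turn": [0, 0, 0]}
    - {"hand": -1, "translation": [0, 0, 0], "turn": [0, 0, 0]}

```text
clock: 13.32
tcp_pos: [0.582, -0.0038, 0.1388]
orientation: [3.141, 0.0, 1.451]
force: [-0.1, -0.7, -2.4]
finger_gap: 0.119
gripper_force: 78.5
```

Run:
```python
from h import *
t,y=pickle.load(open('tgt.pkl','rb'))
S=[]
for i in range(6): c=snap('wrist','w6');S.append(np.r_[c['s']['tcp_pos'],c['s']['orientation'][2]])
S=np.array(S);print(S.mean(0),S.std(0),t,y)
plan([*t,.139],y,1,state=dict(tcp_pos=S[:,:3].mean(0),orientation=[np.pi,0,S[:,3].mean()]))
a=cv2.resize(c['pixels'][120:320,190:450,::-1],(520,400),interpolation=3)
b=snap('scene','s6')['pixels'][185:265,255:365,::-1];b=cv2.resize(b,(275,200),interpolation=3)
im=np.zeros((400,795,3),'uint8');im[:,:520]=a;im[:200,520:]=b
d=snap('side','d6')['pixels'][165:225,270:350,::-1];im[200:,520:]=cv2.resize(d,(275,200),interpolation=3)
cv2.imwrite('pics/f6.png',im)
```

```text
[ 0.58187402 -0.0037846   0.13859241  1.45049381] [5.78698985e-05 2.52933374e-05 1.18806959e-04 4.77442200e-05] [ 0.5821474  -0.00322649] 1.4494652345949817
[[0.0006, 0.0002, -0.0004], [0.0, -0.0, 0.06]]
step mm 0.7432005684015747
```

View pics/f6.png

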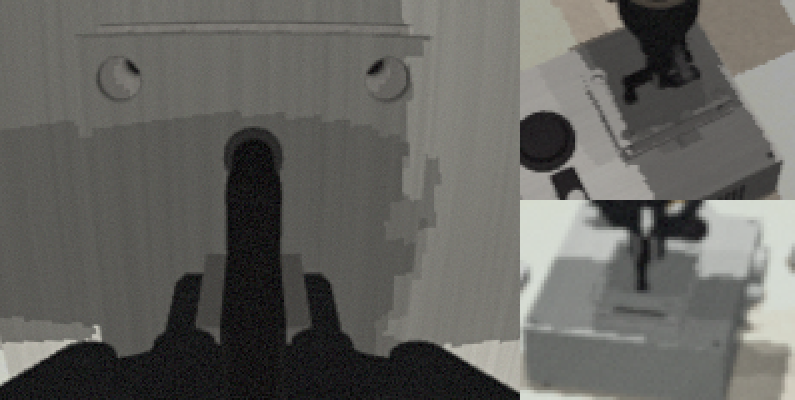

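f6 shows the cover hovering over the hatch, with both visible bores symmetric through the holes: bores at (128,67) and (375,67), holes at (119,78) and (388,78). I'll check that against parallax.

Run:
```python
from h import *
c=load('w6');t,a,Rm,_=pickle.load(open('hatch.pkl','rb'))
f=lambda u:(u-[190,120]+.5)*2-.5
for i in (0,3):
  P=t+Rm@(H[i]/1e3);print('bore',f(proj(c,[*P,.096])),'hole-if-aligned(top)',f(proj(c,[*P,.1206])))
px=[((x+.5)/2-.5+190,(y+.5)/2-.5+120) for x,y in [(388,78),(119.5,78)]]
z=.1386-.022+.003;r=fit(c,px,H[[0,3]],z);print('cover',r[0],r[1],r[3],'hatch',t,a, 'err mm',(r[0]-t)*1e3)
print(np.round([np.linalg.norm((r[0]+r[2]@(h/1e3))-(t+Rm@(h/1e3)))*1e3 for h in H],2))
print(status.observe()['clock'])
```

```text
bore [372.62382138  62.56101407] hole-if-aligned(top) [389.8256648   76.50722912]
bore [135.79398884  62.38845161] hole-if-aligned(top) [118.97109969  76.3111254 ]
cover [ 0.58182591 -0.0050853 ] -0.12007201354081888 [0.07944944 0.07944944] hatch [ 0.58204226 -0.00449565] -0.12070234435569946 err mm [-0.21635229 -0.58964348]
[0.61 0.6  0.64 0.66]
13.725
```

Every hole is within about 0.7 mm of its bore, with the underside about 18 mm above the gasket. Handing in.

```bash
python3 -c "
from cell import arm;print(arm.close_job())"
```

```text
the job is handed in; nothing more can be done
None
```

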